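# Crank back the locking bolt and open the sample port

### The arm

A 7-joint arm with a two-finger parallel gripper is mounted at the origin on the work surface. World frame = base frame: x ahead of the robot, y to its left, z up, the work surface at z = 0. Lengths are in m, angles in rad, forces in N, time in s.
With the tool pointing down it reaches from about 0.4 to 0.925 m from the base axis. Payload 5.6 kg.
Tool frame: the origin (TCP) lies midway between the tips of the shut fingers; the grasp point (between the pads) lies 19 mm behind it; z points along the fingers, y is the line along which they close (so a half turn about z gives the same grasp; the last joint's range is limited). The gripper opens to 85 mm and grips with 20 to 120 N. Pads are 22 mm wide; open, the fingers measure 114 mm over their backs; the gripper's body (76 mm by 85 mm) begins 54 mm behind the grasp point. The pads swing forward as they close: fully open they stand 13 mm farther back than shut.
Start: joints at [-1.282, 0.468, -0.012, 1.603, 0.006, 1.071, -0.056], TCP at [0.212, 0.615, 0.231] pointing down, gripper open.
Joint ranges: [-2.53, 2.53], [-0.31, 2.02], [-1.57, 1.55], [0.28, 2.44], [-1.29, 4.43], [0.15, 1.84], [-2.92, 2.92]. Speed limits (rad/s): [2.57, 2.57, 3.14, 3.14, 3.14, 3.14, 3.14].

### API

Orientations are given as a unit quaternion [x, y, z, w].
In Python, from workcell import telemetry, viewer, ticket, finder gives the robot as it stands.
- The arm moves only by the tool servo_tool, never from a script. Its argument "targets" is a list that holds one entry, the list of rows, each a list of 7 numbers: the shift along the tool's x, y, z in mm, then the turn, a rotation vector about the tool's x, y, z in rad, then the gripper's target within -1 to 1 (fully open at 1, half-way at 0, shut at -1). A call has 1 to 10 rows; each row is the pose to reach, as a shift and turn from the pose commanded when the call began, along the tool's axes at that moment; what a row does not reach only later rows make up. A row lasts 1/12 s, in which the tool goes at most 41.7 mm and 7.16 degrees, less where a joint would pass 70% of its speed; a pose out of reach is approached as far as the arm can. A call with a gripper value outside its range is refused whole. The fingers move at their own pace and stop on an object; "grip_force" is the grip in N (left out, the last holds). Time passes only in rows, so rows that repeat a pose let the fingers close. It gives the time, the measured TCP pose, the force, the opening and the grip force at its end, in the units of the state.
- telemetry.sense(): the state, without advancing time (a new reading comes with each control period).
- viewer.capture(name): name is "scene" or "top" or "wrist"; returns (picture, depth): 384x512x3 uint8, red, green, blue; 384x512 float32, m along the optical axis (not along the pixel's ray), 0 where there is no reading.
- viewer.camera_model(name): a dict with "K" (3x3 intrinsics, pixels), "dist_coeffs" ([k1, k2, p1, p2, k3] as OpenCV has them; the pictures are not rectified), "extrinsics" (4x4, takes a point from camera to world coordinates). Camera axes: x right, y down, z forward; pixel columns grow to the right and rows downward; lengths in m; the calibration is good to about 2 mm. A picture is of the moment at which its call begins: read the wrist's pose just before it. camera_model takes no time and is no camera call; for the wrist camera it gives the pose at the moment of the call.
- ticket.close_job(): hands the job in; it is judged then, once.
Trained networks look in the newest picture that a camera, given by its name, has taken for a name from the list of things; names that differ only in an ending like _2 or _b are one class to them, and where a whole thing is asked for, a point or a joint stands for the part that bears it (a point fixed in the world has none). Each returns a list of dicts, best first, with "p" (0 to 1); they miss things now and then, are a little off and sometimes report something else, mostly with a low value. They report only what shows in the picture. A call takes as long as a camera call. They do not tell look-alikes from the thing itself.
- finder.search_frame(label, camera): "location" ([x, y, z] in m, in world coordinates, good to about 4 mm: the middle of the surface that is visible of it).
- finder.landmark_of(label, camera): "location" ([x, y, z] in m, in world coordinates, good to about 4 mm: a listed point, or the origin of a listed thing).
The state is a dict: "t": time; "joints": joint angles; "qvel": joint speeds; "joint_efforts": joint torques, N m; "eef_pos": TCP position; "tool_rot": TCP orientation; "ft_force": force on the tool from outside, world axes, zero at the start; "torque": the same for the moment, N m; "width": finger opening in m; "grip_force": force on a finger pad.
Only numpy, scipy, OpenCV 4.12 (cv2) and the standard library are available. Lean on these libraries where they do the work, as an engineer would, in place of code of your own. Each camera call takes 0.05 s, during which the arm holds its last target. There are 200 camera calls.

### The job

Open the sample port: swing the red folding crank handle on the black handwheel up until it snaps upright, then crank the wheel anticlockwise (seen from above) one full turn to its stop so that the red-tipped bolt draws clear of the cap. Then turn the bayonet cap about an eighth of a turn anticlockwise, lift it out and stand it upright near the middle of the white tray, set down and not dropped. Leave the crank upright and the bolt drawn back, and do not shift or tip the jar, beaker, bottle, pot and brass adapter that stand around.

Things in the scene. Friction and masses are not known exactly. Their poses are not given: they have to be found in the camera images.
- station: The sample lock, fixed: a steel plate 150 x 320 mm with a square aluminium port block (and cap) at one end, a blue gearbox with the handwheel at the other. Origin: centre of the plate's underside, on the bench. y runs along the plate from the port (axis at y = -85 mm) to the wheel (axis at y = +85 mm), z up. Anticlockwise means seen from above, everywhere here.
- wheel_axis (a point): Point on the wheel's vertical axis, at the top of its rim, 92 mm above the bench; its axes are parallel to the station's. Black handwheel, 103 mm across, on the gearbox.
- wheel (a joint): Turn of the handwheel, rad: 0 at the start, growing anticlockwise, stop at 6.28 (one turn). Draws the bolt back 40 mm in proportion. Stiff: 0.25 N m, 6 to 8 N at the crank; stays where it is left. It cannot turn while the crank is folded, as the crank's steel end then lies in a yellow-pronged fork (top 128 mm above the bench, 60 mm from the wheel axis along station +x).
- crank (a joint): Fold angle of the crank, rad: 0 folded flat across the wheel, 1.571 upright (its stop). It swings freely to 0.75 rad, where its tail meets a sprung ball that resists up to 1.25 rad (about 0.65 N m, 9 N at crank_grip); past that it snaps upright and is held there against about 0.9 N m. Pinched, it may lag behind the fingers: lead it a little past upright.
- crank_hinge (a point): The crank's hinge, on a steel lug on the wheel's rim, 40 mm from the wheel axis, 120 mm above the bench; goes round with the wheel, axes as the wheel's. At the start it lies on the station's -x side of the wheel axis and the folded crank points from it along station +x across the wheel, 28 mm above the rim's top. The crank swings up in the vertical plane through hinge and wheel axis.
- crank_grip (a point): Point on the crank's axis 76 mm from the hinge, where to grip it folded. A straight bar: red grip 19 mm thick from 36 to 92 mm from the hinge, spinning freely about the bar, then a 10 mm steel end to 106 mm; grip nearer the end (about 88 mm) to crank. Upright, its top is 226 mm above the bench; it goes round at 40 mm from the wheel axis. Its x axis points along the bar, away from the hinge.
- bolt (a joint): Draw of the locking bolt, m: 0 shut, 0.040 fully drawn back (along station +y). Moved only by the wheel.
- bolt_tip (a point): Centre of the bolt's red end, a 10 mm steel rod 72 mm above the bench that runs along station y. Shut, it stands beside the cap's yellow ear, on the side towards which the ear must turn, and stops the cap from turning.
- port (a point): Centre of the port's mouth, 60 mm above the bench, on the 104 mm square port block; axes parallel to the station's. Bore 39 mm. Two dark steel hooks on the block, along station +x and -x, reach over the cap's lugs: tops 76 mm above the bench, lips reaching in to 33 mm from the port axis.
- cap: Loose bayonet cap, 0.3 kg. Origin: centre of its stub's underside, 45 mm above the bench when seated with its axes as the station's. Stub 34 mm across, 15 mm tall; on it a disc 56 mm across, 12 mm thick, lugs along +x and -x to 40 mm, yellow ear along +y to 44 mm, top at z 35 mm. Lifts straight out once turned 0.40 to 1.0 rad anticlockwise (stop at 1.1); clockwise it is stopped at once.
- cap_bar (a point): Grip point of the cap, 48 mm above its origin: middle of the black grip bar, 52 mm long, 12 mm thick, from 27 to 62 mm above the cap's origin. The bar lies at +135 degrees (3/4 pi) from the cap's x axis, so it is gripped across, along +45 degrees. The point's axes are the cap's.
- tray: Square white plastic tray, fixed, 130 x 130 mm, walls 18 mm high and 4 mm thick, floor 4 mm above the bench. Origin: centre of its underside. The blue compartment box on the other side of the bench is not it.
- adapter: Loose brass adapter standing in front of the station, 40 mm across, 56 mm tall; leave it. Origin under its middle, as for the others below.
- jar: Loose white jar behind the station, 54 mm across, 60 mm tall; leave it.
- beaker: Loose glass beaker behind the wheel, 68 mm across, 90 mm tall; leave it.
- bottle: Loose white bottle with blue cap behind the tray, 56 mm across, 170 mm tall; leave it.
- pot: Loose black pot behind the blue box, 76 mm across, 85 mm tall; leave it.
- gauge: Fixed dial gauge on a riser behind the port, 216 mm tall, dial 72 mm across. Origin under the riser. An obstacle.
There are look-alikes about, which are no part of the job. Leave any purple look-alike of the cap alone. Leave any pink look-alike of the tray alone.

How it is judged:
On the way, in this order (a step that is already met when the one before it is completed fails the run):
1. the crank is swung up and snapped upright (within 0.12 rad) (value of joint crank above 1.45 rad), for 0.2 s.
2. the wheel is turned at least 5.9 rad (of 6.28), which draws the bolt clear (value of joint wheel above 5.9 rad), for 0.1 s.
3. the cap is lifted out of the port, 25 mm or more above its seat (z of cap in the frame of port above 0.01 m), for 0.1 s.
At the end, for the whole second after the job is handed in: The cap stands upright (within 0.15 rad) and still on the floor of the white tray, its centre within 40 mm of the tray's; the crank is upright (over 1.40 rad) and the wheel at 5.6 rad or more, so that the bolt is drawn back (horizontal distance between cap and tray below 0.04 m and height (world z) of cap below 0.012 m and angle between cap's own z axis and vertical below 0.15 rad and linear speed of cap below 0.02 m/s and value of joint crank above 1.4 rad and value of joint wheel above 5.6 rad); the robot touches nothing.
It fails at once if the wheel is turned more than 0.4 rad while the crank is not upright (under 1.2 rad) (value of joint wheel above 0.4 rad and value of joint crank below 1.2 rad).
It fails at once if the cap is dropped into the tray (faster than 0.5 m/s less than 40 mm above its floor) (horizontal distance between cap and tray below 0.1 m and height (world z) of cap below 0.044 m and linear speed of cap above 0.5 m/s).
It fails at once if a bystander is shifted more than 30 mm or tipped over (distance of any of adapter, jar, beaker, bottle, pot from where it was at the start of the episode above 0.03 m or angle between any of adapter, jar, beaker, bottle, pot's own z axis and vertical above 0.5 rad).
It also fails if it takes over 72 s, if anything falls off the work surface, if the arm or the gripper's body presses on something with over 40 N, if the wrist force passes 120 N, or if a joint passes its speed limit or range.

## Working session

There is one attempt and no reset: what is moved stays moved. The work goes in short steps, Python scripts to look and compute and a tool call to move; the robot and the scene stay as the last step left them, time stands still between calls to the robot, and variables do not carry over. Pictures are saved under pics/ and viewed, at most 10 in all, crops included, and the job is handed in when it is done.

Besides the shell and the picture viewer there is one more tool, called after ">>>" as a command line: name --argument value ..., lists and objects as JSON in quotes. servo_tool: Moves the arm, as the interface text tells. Its arguments: {"type":"object","properties":{"targets":{"type":"array","items":{"type":"array","items":{"type":"array","items":{"type":"number"}}}},"grip_force":{"type":"number"}},"required":["targets"]}

```bash
mkdir -p pics; ls
cat > h.py <<'E'
import numpy as np, cv2
from workcell import telemetry, viewer, ticket, finder
from scipy.spatial.transform import Rotation as R
np.set_printoptions(precision=4, suppress=True)
def cap(cam, name=None):
    p,d=viewer.capture(cam)
    if name: cv2.imwrite('pics/'+name+'.png', p[:,:,::-1])
    return p,d,viewer.camera_model(cam)
def world(m,d,u,v):
    z=d[int(v),int(u)]
    x,y=cv2.undistortPoints(np.array([[[u,v]]],float),np.array(m['K']),np.array(m['dist_coeffs']))[0,0]
    return (np.array(m['extrinsics'])@[x*z,y*z,z,1])[:3]
def proj(m,P):
    E=np.linalg.inv(m['extrinsics'])
    return cv2.projectPoints(np.array(P,float).reshape(-1,1,3),cv2.Rodrigues(E[:3,:3])[0],E[:3,3],np.array(m['K']),np.array(m['dist_coeffs']))[0][:,0]
def delta(pos,quat):
    "shift mm and rotvec in the present tool frame to reach world pose"
    s=telemetry.sense(); r=R.from_quat(s['tool_rot'])
    return r.inv().apply(np.array(pos)-s['eef_pos'])*1000,(r.inv()*R.from_quat(quat)).as_rotvec()
E
python3 - <<'E'
from h import *
s=telemetry.sense(); print({k:np.array(v) for k,v in s.items()})
for c in ['scene','top']:
    p,d,m=cap(c,c+'0')
    for l in ['wheel_axis','crank_hinge','crank_grip','port','bolt_tip','cap','cap_bar','tray','station','gauge','adapter','jar','beaker','bottle','pot']:
        print(c,l,[(np.array(q['location']).round(3).tolist(),round(q['p'],2),proj(m,q['location'])[0].astype(int).tolist()) for q in finder.landmark_of(l,c)[:3]])
a=cv2.imread('pics/scene0.png');b=cv2.imread('pics/top0.png');print(a.shape)
E
```

```text
pics
{'t': array(0.), 'joints': array([-1.282 ,  0.4684, -0.0116,  1.6036,  0.006 ,  1.0714, -0.0563]), 'qvel': array([-0.0005, -0.0005, -0.0003, -0.002 ,  0.001 ,  0.0001, -0.0009]), 'joint_efforts': array([  0.0004, -53.2384,   0.0215, -25.1305,   0.0114,   0.008 ,
        -0.    ]), 'eef_pos': array([0.2116, 0.614 , 0.2303]), 'tool_rot': array([ 0.1652,  0.9863, -0.0009, -0.0001]), 'ft_force': array([0.3817, 0.7357, 0.8074]), 'torque': array([-0.028 ,  0.021 , -0.0024]), 'grip_force': array(0.), 'width': array(0.0857)}
scene wheel_axis [([0.542, 0.084, 0.093], 0.85, [270, 197])]
scene crank_hinge [([0.508, 0.077, 0.123], 0.97, [271, 180])]
scene crank_grip [([0.579, 0.095, 0.12], 0.55, [271, 205])]
scene port [([0.598, -0.076, 0.062], 0.91, [205, 206])]
scene bolt_tip [([0.572, -0.052, 0.069], 0.58, [217, 198])]
scene cap [([0.732, -0.227, -0.003], 0.96, [138, 246]), ([0.596, -0.074, 0.046], 0.89, [207, 208]), ([0.368, -0.21, -0.001], 0.73, [192, 144])]
scene cap_bar [([0.733, -0.221, 0.045], 0.71, [135, 240]), ([0.368, -0.201, 0.05], 0.64, [192, 134])]
scene tray [([0.503, -0.356
[... 1052 characters left out ...]
[281, 155])]
top cap_bar [([0.599, -0.078, 0.092], 0.59, [284, 150]), ([0.734, -0.223, 0.044], 0.56, [327, 113])]
top tray [([0.497, -0.358, -0.007], 0.82, [369, 188]), ([0.25, -0.345, -0.004], 0.58, [370, 266])]
top station [([0.572, 0.011, -0.002], 0.79, [255, 166])]
top gauge [([0.727, -0.026, -0.004], 0.87, [265, 121])]
top adapter [([0.446, -0.018, -0.002], 0.62, [265, 205]), ([0.674, 0.164, 0.004], 0.26, [207, 136])]
top jar [([0.675, 0.037, -0.003], 0.76, [247, 136])]
top beaker [([0.671, 0.164, -0.0], 0.77, [208, 137])]
top bottle [([0.627, -0.364, 0.004], 0.66, [369, 148])]
top pot [([0.596, 0.338, 0.001], 0.76, [154, 160]), ([0.494, -0.356, -0.003], 0.33, [369, 189])]
(384, 512, 3)
```

View pics/scene0.png

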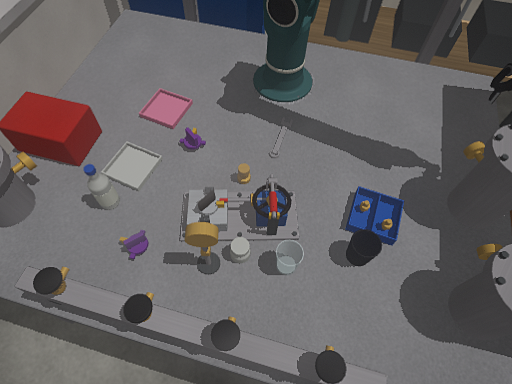

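View pics/top0.png

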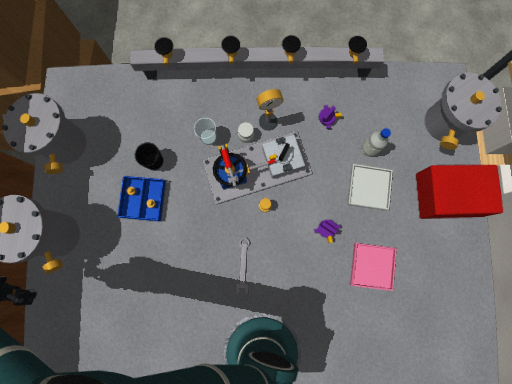

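The scene picture shows the station at (238,216). Its cap is the grey one on the block at (207,205). The purple look-alikes are at (192,140) and (136,243). The white tray is at (131,167), the pink one at (166,108) and the blue box at (376,214). The top view agrees: cap (283,153), white tray (370,188), crank (228,165).

I choose the cap on the port block and the white tray. Next I'll move above the station for a close wrist view.

Run:
```python
from h import *
f=np.radians(98.85)
print(delta([0.50,0.02,0.36],[np.cos(f),np.sin(f),0,0]))
s=telemetry.sense();m=viewer.camera_model('wrist');r=R.from_quat(s['tool_rot'])
print(r.inv().apply(m['extrinsics'][:3,3]-s['eef_pos']), r.inv().as_matrix()@m['extrinsics'][:3,:3], m['K'])
```

```text
(array([-466.2276, -468.1591, -128.7025]), array([ 0.    ,  0.    , -0.6408]))
[ 0.0775 -0.0001 -0.1417] [[-0.0006 -0.9519 -0.3063]
 [ 1.     -0.0007  0.0003]
 [-0.0005 -0.3063  0.9519]] [[329.8065   0.     254.4058]
 [  0.     329.8065 194.5496]
 [  0.       0.       1.    ]]
```

>>> servo_tool --targets '[[[-20, -20, -30, 0, 0, -0.03, 1], [-45, -45, -70, 0, 0, -0.06, 1], [-70, -70, -100, 0, 0, -0.1, 1], [-95, -95, -129, 0, 0, -0.14, 1], [-120, -120, -129, 0, 0, -0.18, 1], [-145, -145, -129, 0, 0, -0.22, 1], [-170, -170, -129, 0, 0, -0.25, 1], [-195, -195, -129, 0, 0, -0.28, 1], [-220, -220, -129, 0, 0, -0.31, 1], [-240, -240, -129, 0, 0, -0.34, 1]]]'

```text
t: 2.43
eef_pos: [0.3616, 0.3066, 0.3607]
tool_rot: [-0.004, 1.0, 0.0, 0.0]
ft_force: [0.8, -0.0, -0.2]
width: 0.0855
grip_force: 0.0
```

Run:
```python
from h import *
f=np.radians(98.85)
print(delta([0.50,0.02,0.36],[np.cos(f),np.sin(f),0,0]))
```

```text
(array([-136.2626, -287.662 ,    0.7438]), array([ 0.0003,  0.0009, -0.3015]))
```

>>> servo_tool --targets '[[[-14, -29, 0, 0, 0, -0.03, 1], [-29, -60, 0, 0, 0, -0.06, 1], [-44, -91, 0, 0, 0, -0.1, 1], [-59, -122, 0, 0, 0, -0.14, 1], [-73, -153, 0, 0, 0, -0.18, 1], [-87, -184, 0, 0, 0, -0.22, 1], [-102, -215, 0, 0, 0, -0.25, 1], [-119, -250, 0, 0, 0, -0.28, 1], [-136, -288, 0, 0, 0, -0.3, 1], [-136, -288, 0, 0, 0, -0.3, 1]]]'

```text
t: 3.27
eef_pos: [0.5009, 0.0141, 0.3609]
tool_rot: [-0.148, 0.989, -0.002, 0.001]
ft_force: [-0.4, -0.3, -0.1]
width: 0.0852
grip_force: 0.0
```

Run:
```python
from h import *
s=telemetry.sense();print(s['eef_pos'],s['tool_rot'],s['joints'])
p,d,m=cap('wrist','w0')
np.savez('w0',d=d,K=m['K'],D=m['dist_coeffs'],E=m['extrinsics'])
for l in ['wheel_axis','crank_hinge','crank_grip','port','bolt_tip','cap','cap_bar','station']:
    print(l,[(np.array(q['location']).round(4).tolist(),round(q['p'],2),proj(m,q['location'])[0].astype(int).tolist()) for q in finder.landmark_of(l,'wrist')[:3]])
```

```text
[0.5009 0.0141 0.3609] [-0.1481  0.989  -0.002   0.001 ] [-0.5138  0.0849  0.4509  1.8195 -0.0351  1.2435  1.8149]
wheel_axis []
crank_hinge [([0.5044, 0.0768, 0.1203], 0.87, [300, 175])]
crank_grip [([0.5822, 0.0966, 0.1207], 0.62, [295, 236])]
port []
bolt_tip [([0.5733, -0.047, 0.0683], 0.62, [194, 186])]
cap [([0.5959, -0.0756, 0.0446], 0.97, [174, 190]), ([0.37, -0.2053, -0.0006], 0.94, [129, 7]), ([0.7307, -0.2235, -0.0025], 0.77, [79, 230])]
cap_bar [([0.5923, -0.0745, 0.0876], 0.97, [168, 198]), ([0.7323, -0.2238, 0.0466], 0.68, [63, 244]), ([0.5686, 0.0059, -0.0021], 0.16, [234, 180])]
station [([0.5703, 0.0009, -0.0008], 0.7, [231, 181])]
```

View pics/w0.png

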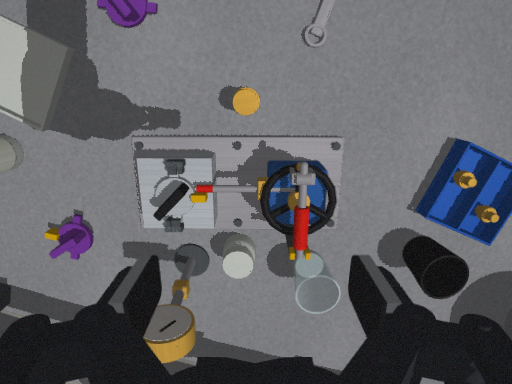

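The wrist view shows the grey cap seated at (175,200) and the red bolt tip at (204,188). The crank is folded, with its hinge at (303,175), red grip at (301,230) and fork at (300,252). Next I'll fit the station pose from depth.

Run:
```python
from h import *
a=np.load('w0.npz');d=a['d'];p=cv2.imread('pics/w0.png')
v,u=np.mgrid[:384,:512]
n=cv2.undistortPoints(np.stack([u,v],-1).reshape(-1,1,2).astype(float),a['K'],a['D']).reshape(384,512,2)
P=np.dstack([n*d[...,None],d])@a['E'][:3,:3].T+a['E'][:3,3]
roi=(u>120)&(u<355)&(v>125)&(v<262)&(d>0)
def rect(mask,off=0):
    mk=cv2.morphologyEx((mask&roi).astype(np.uint8),cv2.MORPH_OPEN,np.ones((3,3)))
    k,l,st,c=cv2.connectedComponentsWithStats(mk); i=1+np.argmax(st[1:,4])
    q=P[l==i]; r=cv2.minAreaRect((q[:,:2]*1000).astype(np.float32)); print(len(q),np.median(q[:,2]),r)
z=P[...,2]
h,b=np.histogram(z[roi],np.arange(-.01,.14,.004));print(list(zip(b.round(3),h)))
rect((z>.004)&(z<.02)); rect((z>.054)&(z<.066))
# rim circle
q=P[roi&(z>.086)&(z<.098)&(u>255)]; 
q=q[(p[roi&(z>.086)&(z<.098)&(u>255)].max(1)<70)]
from scipy.optimize import least_squares
r=least_squares(lambda x:np.hypot(q[:,0]-x[0],q[:,1]-x[1])-x[2],[.545,.084,.045],loss='soft_l1',f_scale=.003);print('rim',r.x,len(q))
hsv=cv2.cvtColor(p,cv2.COLOR_BGR2HSV);red=((hsv[...,0]<8)|(hsv[...,0]>172))&(hsv[...,1]>150)&(hsv[...,2]>80)&roi&(u>270)&(z>.11)
q=P[red];c=q.mean(0);e=np.linalg.svd(q-c)[2][0];e*=np.sign(e[0]);print('red',c,e,np.arctan2(e[1],e[0]),np.ptp((q-c)@e))
red=((hsv[...,0]<8)|(hsv[...,0]>172))&(hsv[...,1]>150)&(hsv[...,2]>80)&roi&(u<230);print('bolt',P[red].mean(0),red.sum())
# cap bar: dark high
k=roi&(u<230)&(z>.100)&(z<.112);q=P[k][:,:2];c=q.mean(0);e=np.linalg.svd(q-c)[2][0];print('bar',k.sum(),c,(q.min(0)+q.max(0))/2,np.degrees(np.arctan2(e[1],e[0])))
```

```text
[(np.float64(-0.01), np.int64(0)), (np.float64(-0.006), np.int64(3001)), (np.float64(-0.002), np.int64(7358)), (np.float64(0.002), np.int64(522)), (np.float64(0.006), np.int64(2253)), (np.float64(0.01), np.int64(5902)), (np.float64(0.014), np.int64(375)), (np.float64(0.018), np.int64(117)), (np.float64(0.022), np.int64(155)), (np.float64(0.026), np.int64(169)), (np.float64(0.03), np.int64(220)), (np.float64(0.034), np.int64(143)), (np.float64(0.038), np.int64(145)), (np.float64(0.042), np.int64(87)), (np.float64(0.046), np.int64(130)), (np.float64(0.05), np.int64(136)), (np.float64(0.054), np.int64(1231)), (np.float64(0.058), np.int64(2138)), (np.float64(0.062), np.int64(113)), (np.float64(0.066), np.int64(442)), (np.float64(0.07), np.int64(1099)), (np.float64(0.074), np.int64(1700)), (np.float64(0.078), np.int64(192)), (np.float64(0.082), np.int64(130)), (np.float64(0.086), np.int64(1162)), (np.float64(0.09), np.int64(699)), (np.float64(0.094), np.int64(42)), (np.float64(0.098), np.int64(61)), (np.float64(0.102), np.int64(317)), (np.float64(0.106), np.int64(56)), (np.float64(0.11), np.int64(35)), (np.float64(0.114), np.int64(35)), (np.float64(0.118), np.int64(264)), (np.float64(0.122), np.int64(598)), (np.float64(0.126), np.int64(505)), (np.float64(0.13), np.int64(1)), (np.float64(0.134), np.int64(0))]
6155 0.010653693970494149 ((546.4956665039062, 4.1212310791015625), (102.43708038330078, 320.9430236816406), 17.0499210357666)
1474 0.05820097888557221 ((603.1072998046875, -99.17640686035156), (104.51428985595703, 44.56218338012695), 17.031455993652344)
rim [0.5429 0.0911 0.0445] 1603
red [0.5661 0.0975 0.1261] [0.9587 0.2838 0.0181] 0.28777278762564434 0.056192322105665785
bolt [ 0.5687 -0.033   0.0748] 112
bar 352 [ 0.5926 -0.0692] [ 0.594  -0.0691] -27.42009230885454
```

```bash
cat > fit.py <<'E'
from h import *
s=telemetry.sense();print(s['eef_pos'],s['tool_rot'],np.abs(s['qvel']).max())
m=viewer.camera_model('wrist');p,d=viewer.capture('wrist');p=p[:,:,::-1].copy();m2=viewer.camera_model('wrist')
print('cam moved',m2['extrinsics'][:3,3]-m['extrinsics'][:3,3])
E=m['extrinsics'];v,u=np.mgrid[:384,:512]
n=cv2.undistortPoints(np.stack([u,v],-1).reshape(-1,1,2).astype(float),np.array(m['K']),np.array(m['dist_coeffs'])).reshape(384,512,2)
P=np.dstack([n*d[...,None],d])@E[:3,:3].T+E[:3,3]; z=P[...,2]
A=np.radians(17);ux=np.array([np.cos(A),np.sin(A)]);uy=np.array([-ux[1],ux[0]])
c0=np.array([.568,.010]);X=(P[...,:2]-c0)@ux;Y=(P[...,:2]-c0)@uy
near=(d>0)&(abs(X)<.1)&(abs(Y)<.19)
hsv=cv2.cvtColor(p,cv2.COLOR_BGR2HSV);red=((hsv[...,0]<8)|(hsv[...,0]>172))&(hsv[...,1]>150)&(hsv[...,2]>80)&near
E
python3 - <<'E'
from fit import *
from scipy.optimize import least_squares
def rep(n,k):
    q=np.c_[X[k],Y[k],z[k]]*1000; print(n,k.sum(),'mean',q.mean(0),'mid',(np.percentile(q,2,0)+np.percentile(q,98,0))/2)
    r=cv2.minAreaRect(q[:,:2].astype(np.float32));print('   rect',r)
rep('plate',near&(z>.005)&(z<.015)); rep('block',near&(z>.055)&(z<.064)&(Y<0))
k=near&(z>.086)&(z<.096)&(Y>0)&(p.max(2)<70);q=np.c_[X[k],Y[k]]
print('rim',least_squares(lambda x:np.hypot(q[:,0]-x[0],q[:,1]-x[1])-x[2],[0,.085,.045],loss='soft_l1',f_scale=.003).x)
rep('red',red&(z>.112)&(Y>0)); rep('bolt',red&(Y<0)); rep('bar',near&(Y<0)&(z>.100)&(z<.112))
for l in ['wheel_axis','crank_hinge','crank_grip','cap','cap_bar','station']:
    for q in finder.landmark_of(l,'wrist')[:1]: L=np.array(q['location']);print(l,q['p'],(L[:2]-c0)@ux,(L[:2]-c0)@uy)
E
```

```text
[0.4986 0.0236 0.3604] [-0.1544  0.988   0.0001  0.0001] 0.004076516422964114
cam moved [ 0.     -0.0002  0.    ]
plate 8108 mean [-22.1741  12.7862  10.9546] mid [ 1.2706 -4.3422 10.8501]
   rect ((13.00067138671875, -4.884429931640625), (321.9290466308594, 173.04998779296875), 89.8585205078125)
block 3232 mean [ -0.4425 -88.3974  58.9804] mid [ 20.9205 -78.6846  59.0105]
   rect ((24.208412170410156, -71.1114730834961), (142.49142456054688, 150.30148315429688), 89.7555160522461)
rim [-0.0001  0.0799  0.0444]
red 611 mean [ 24.6041  79.3807 126.3723] mid [ 25.4845  79.8871 124.9302]
   rect ((25.936756134033203, 80.1270751953125), (18.2022762298584, 55.96779251098633), 89.56837463378906)
bolt 127 mean [-11.5002 -46.3164  74.9864] mid [-10.9768 -46.2426  74.1994]
   rect ((-10.976860046386719, -46.288612365722656), (9.77021312713623, 21.102575302124023), 1.1589792966842651)
bar 347 mean [  0.4602 -87.9992 105.6373] mid [  1.0642 -88.3692 104.8744]
   rect ((1.4918947219848633, -89.10157775878906), (11.521862030029297, 52.27520751953125), 46.04254150390625)
wheel_axis 0.75 0.0017711657096780074 0.0783036587397349
crank_hinge 0.85 -0.04256298595699441 0.08276045085924008
crank_grip 0.67 0.03705818123479591 0.08016820569009277
cap 0.89 0.09010867377683304 -0.27098602714933534
cap_bar 0.9 0.00034673396547213714 -0.0908720516746331
station 0.92 -0.001868740223979795 -0.007480495302804487
```

```bash
cat >> h.py <<'E'
A=np.radians(17);ux=np.array([np.cos(A),np.sin(A)]);uy=np.array([-ux[1],ux[0]]);C=np.array([.570,.0054])
def st(x,y,z): "station mm -> world m"; return np.r_[C+x/1000*ux+y/1000*uy, z/1000]
def qd(yaw,tilt=0):
    "tool y along station angle yaw deg (90=+y); tilt deg about tool y"
    f=np.radians(17+yaw+90)/2
    return (R.from_quat([np.cos(f),np.sin(f),0,0])*R.from_rotvec([0,np.radians(tilt),0])).as_quat()
def where():
    s=telemetry.sense();D=np.array(s['eef_pos'])
    print('station mm',(D[:2]-C)@ux*1000,(D[:2]-C)@uy*1000,D[2]*1000,'t',s['t'],'w',s['width'],'gf',s['grip_force'],'F',np.array(s['ft_force']),'q',np.array(s['joints']))
E
python3 - <<'E'
from h import *
where();print(delta(st(36,85,104),qd(90)))
E
```

```text
station mm -63.03157327896768 37.280820708704326 360.31659728325354 t 4.0667 w 0.08525391307187663 gf 0.0 F [0.0696 0.6691 0.3207] q [-0.5204  0.0833  0.4411  1.822  -0.0376  1.2443  1.8104]
(array([-99.5341,  46.5737, 256.3327]), array([0.    , 0.0002, 0.0115]))
```

>>> servo_tool --targets '[[[-20, 10, 20, 0, 0, 0, 1], [-45, 20, 50, 0, 0, 0.01, 1], [-70, 32, 85, 0, 0, 0.01, 1], [-90, 42, 120, 0, 0, 0.01, 1], [-99, 47, 150, 0, 0, 0.01, 1], [-99, 47, 180, 0, 0, 0.01, 1], [-99, 47, 200, 0, 0, 0.01, 1], [-99, 47, 206, 0, 0, 0.01, 1], [-99, 47, 206, 0, 0, 0.01, 1], [-99, 47, 206, 0, 0, 0.01, 1]]]'

```text
t: 4.9
eef_pos: [0.5796, 0.0973, 0.1552]
tool_rot: [-0.148, 0.989, -0.0, 0.001]
ft_force: [0.9, 0.5, 0.1]
width: 0.0852
grip_force: 0.0
```

Run:
```python
from h import *
where();print(delta(st(36,85,104),qd(90)))
```

```text
station mm 36.01787521153529 85.03813751087199 155.18800308065673 t 4.9 w 0.0851648638474997 gf 0.0 F [0.9363 0.4915 0.1431] q [-0.5108  0.4633  0.3719  1.8457 -0.2139  0.8705  1.8324]
(array([ 0.0774, -0.0283, 51.188 ]), array([-0.0002,  0.0012,  0.0011]))
```

>>> servo_tool --targets '[[[0, 0, 20, 0, 0, 0, 1], [0, 0, 40, 0, 0, 0, 1], [0, 0, 50, 0, 0, 0, 1], [0, 0, 50, 0, 0, 0, 0], [0, 0, 50, 0, 0, 0, -1], [0, 0, 50, 0, 0, 0, -1], [0, 0, 50, 0, 0, 0, -1], [0, 0, 50, 0, 0, 0, -1], [0, 0, 50, 0, 0, 0, -1], [0, 0, 50, 0, 0, 0, -1]]]' --grip_force 50

```text
t: 5.73
eef_pos: [0.5794, 0.0978, 0.1051]
tool_rot: [-0.149, 0.989, 0.0, 0.001]
ft_force: [0.0, 0.8, 3.8]
width: 0.0173
grip_force: 48.7
```

Run:
```python
from h import *
where()
# arc plan: tool tilt follows part of fold angle; grasp point 19mm behind TCP
for th in range(0,106,10):
    t=np.radians(th); tl=np.radians(th*0.4)
    g=np.array([-40+76*np.cos(t),120+76*np.sin(t)]); tcp=g+19*np.array([np.sin(tl),-np.cos(tl)])
    d=tcp-np.array([36,101]); print(th,'x',(-d[0]).round(1),'z',(-d[1]).round(1),'tilt',tl.round(3))
# sign of tilt
print(R.from_quat(qd(90,20)).as_matrix()[:,2])
```

```text
station mm 36.03044632508654 85.57298621120772 105.11870111866101 t 5.7333 w 0.017316925320239387 gf 48.68148744106293 F [0.0094 0.7916 3.7834] q [-0.4899  0.5329  0.3467  1.8737 -0.2499  0.7758  1.8608]
0 x -0.0 z -0.0 tilt 0.0
10 x -0.2 z -13.2 tilt 0.07
20 x 1.9 z -26.2 tilt 0.14
30 x 6.2 z -38.4 tilt 0.209
40 x 12.5 z -49.6 tilt 0.279
50 x 20.6 z -59.4 tilt 0.349
60 x 30.3 z -67.5 tilt 0.419
70 x 41.1 z -73.6 tilt 0.489
80 x 52.7 z -77.7 tilt 0.559
90 x 64.8 z -79.6 tilt 0.628
100 x 77.0 z -79.3 tilt 0.698
[-0.3271 -0.1    -0.9397]
```

>>> servo_tool --targets '[[[0, 0, -7, 0, -0.03, 0, -1], [0, 0, -13, 0, -0.07, 0, -1], [1, 0, -20, 0, -0.1, 0, -1], [2, 0, -26, 0, -0.14, 0, -1], [4, 0, -32, 0, -0.17, 0, -1], [6, 0, -38, 0, -0.21, 0, -1], [9, 0, -44, 0, -0.24, 0, -1], [12, 0, -50, 0, -0.28, 0, -1], [12, 0, -50, 0, -0.28, 0, -1], [12, 0, -50, 0, -0.28, 0, -1]]]'

```text
t: 6.57
eef_pos: [0.5639, 0.0933, 0.1522]
tool_rot: [-0.147, 0.98, 0.021, 0.134]
ft_force: [-5.6, -1.1, -8.1]
width: 0.017
grip_force: 49.2
```

Run:
```python
from h import *
where()
# remaining arc in present tool axes, commanded tilt 0.28 at th=40
c=-0.28
def tcp(th):
    t=np.radians(th); tl=t*0.4
    return np.array([-40+76*np.cos(t)+19*np.sin(tl),120+76*np.sin(t)-19*np.cos(tl)])
o=tcp(40);tl=.279
tx=np.array([-np.cos(tl),-np.sin(tl)]);tz=np.array([np.sin(tl),-np.cos(tl)])
for th in range(45,106,5):
    d=tcp(th)-o;print(th,(d@tx).round(),(d@tz).round(),-np.round(np.radians(th)*.4-tl,2))
p,d,m=cap('scene');
for l in ['crank_hinge','crank_grip']: print(l,[(q['location'],q['p']) for q in finder.landmark_of(l,'scene')[:2]], st(-40,85,120))
```

```text
station mm 19.858773307509367 85.84650529060393 152.22655726021176 t 6.5667 w 0.016998736648016873 gf 49.18222725391388 F [-5.6161 -1.1254 -8.0995] q [-0.4815  0.3266  0.3227  2.0861 -0.2852  0.4895  1.9151]
45 2.0 -6.0 -0.04
50 5.0 -12.0 -0.07
55 8.0 -17.0 -0.1
60 12.0 -22.0 -0.14
65 16.0 -27.0 -0.17
70 21.0 -31.0 -0.21
75 26.0 -35.0 -0.24
80 31.0 -38.0 -0.28
85 36.0 -41.0 -0.31
90 42.0 -43.0 -0.35
95 48.0 -45.0 -0.38
100 54.0 -46.0 -0.42
105 60.0 -47.0 -0.45
crank_hinge [([0.505, 0.0764, 0.1197], 0.73)] [0.5069 0.075  0.12  ]
crank_grip [([0.5652, 0.0916, 0.1694], 0.67), ([0.5986, -0.0736, 0.0959], 0.27)] [0.5069 0.075  0.12  ]
```

>>> servo_tool --targets '[[[6, 0, -12, 0, -0.02, 0, -1], [10, 0, -17, 0, -0.04, 0, -1], [14, 0, -22, 0, -0.06, 0, -1], [19, 0, -27, 0, -0.08, 0, -1], [24, 0, -31, 0, -0.1, 0, -1], [30, 0, -35, 0, -0.1, 0, -1], [36, 0, -38, 0, -0.1, 0, -1], [42, 0, -41, 0, -0.1, 0, -1], [48, 0, -43, 0, -0.1, 0, -1], [52, 0, -44, 0, -0.1, 0, -1]]]'

```text
t: 7.55
eef_pos: [0.5081, 0.0759, 0.1829]
tool_rot: [-0.146, 0.971, 0.028, 0.188]
ft_force: [3.9, 3.9, -14.1]
width: 0.017
grip_force: 49.2
```

Run:
```python
from h import *
where()
p,d,m=cap('scene','s1')
for l in ['crank_hinge','crank_grip']: print(l,[(q['location'],q['p']) for q in finder.landmark_of(l,'scene')[:2]], st(-40,85,196))
```

```text
station mm -38.547507440527156 85.48840123216223 182.9493902646411 t 7.55 w 0.01704183608871295 gf 49.23948884010315 F [  3.8939   3.9452 -14.1187] q [-0.4923  0.1417  0.3303  2.2657 -0.2556  0.3728  1.9164]
crank_hinge [([0.5079, 0.0758, 0.1206], 0.73)] [0.5069 0.075  0.196 ]
crank_grip [([0.5116, 0.0762, 0.1942], 0.62)] [0.5069 0.075  0.196 ]
```

>>> servo_tool --targets '[[[5, 0, 1, 0, 0, 0, -1], [10, 0, 1, 0, 0, 0, -1], [14, 0, 2, 0, 0, 0, -1], [14, 0, 2, 0, 0, 0, -1], [14, 0, 2, 0, 0, 0, -1]]]'

```text
t: 8.12
eef_pos: [0.5042, 0.0741, 0.1818]
tool_rot: [-0.146, 0.969, 0.029, 0.196]
ft_force: [1.3, 6.4, 12.6]
width: 0.0172
grip_force: 50.3
```

Run:
```python
from h import *
where()
p,d,m=cap('scene')
cv2.imwrite('pics/s2.png',cv2.resize(p[130:260,180:330,::-1],None,fx=4,fy=4))
for l in ['crank_hinge','crank_grip']: print(l,[(q['location'],q['p']) for q in finder.landmark_of(l,'scene')[:2]])
print(delta(st(-46,85.5,230),qd(90,-21.6)))
```

```text
station mm -42.83572262591646 84.94342974913361 181.81414793400262 t 8.1167 w 0.01716453667921311 gf 50.338250398635864 F [ 1.2727  6.42   12.6436] q [-0.4852  0.1316  0.3239  2.2871 -0.2681  0.3437  1.9318]
crank_hinge [([0.5021, -0.3566, 0.0035], 0.64), ([0.5056, 0.074, 0.1212], 0.58)]
crank_grip [([0.5094, 0.0745, 0.1995], 0.55)]
(array([-15.7362,   0.5027, -45.6105]), array([-0.0006,  0.0223,  0.0017]))
```

View pics/s2.png

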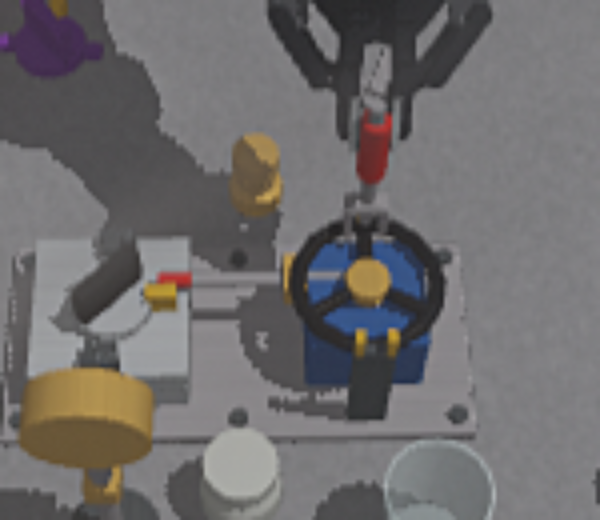

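The crop shows the crank standing upright: red grip at (373,147), steel end at (376,75) between the fingers, and the fork empty at (375,345). I'll release and straighten the tool around the bar.

>>> servo_tool --targets '[[[10, 0, 1, 0, 0, 0, 0], [5, 0, 1, 0, 0, 0, 0.5], [5, 0, 1, 0, 0, 0, 0.5], [5, 0, 1, 0, 0, 0, 0.5]]]'

```text
t: 8.6
eef_pos: [0.4936, 0.0703, 0.1732]
tool_rot: [-0.145, 0.971, 0.028, 0.188]
ft_force: [0.1, -0.4, 0.0]
width: 0.0636
grip_force: 0.0
```

Run:
```python
from h import *
where();print(delta(st(-40,85,190),qd(90)))
```

```text
station mm -54.05838862414665 84.3633454875526 173.23245969611838 t 8.6 w 0.06355555848599652 gf 0.0 F [ 0.0933 -0.3507  0.0136] q [-0.481   0.1341  0.3231  2.3053 -0.2714  0.3403  1.9384]
(array([-19.2999,   0.6221, -10.3111]), array([-0.0006,  0.3824,  0.0004]))
```

>>> servo_tool --targets '[[[-3, 0, -2, 0, 0.06, 0, 0.5], [-6, 0, -4, 0, 0.12, 0, 0.5], [-9, 0, -6, 0, 0.19, 0, 0.5], [-12, 0, -8, 0, 0.26, 0, 0.5], [-16, 0, -9, 0, 0.33, 0, 0.5], [-19, 1, -10, 0, 0.38, 0, 0.5], [-19, 1, -10, 0, 0.38, 0, 0.5], [-19, 1, -10, 0, 0.38, 0, 0.5], [-19, 1, -10, 0, 0.38, 0, 0.5]]]'

```text
t: 9.35
eef_pos: [0.5046, 0.0752, 0.1881]
tool_rot: [-0.148, 0.989, -0.0, -0.0]
ft_force: [-0.7, -0.4, -0.4]
width: 0.0642
grip_force: 0.0
```

Run:
```python
from h import *
where();print(delta(st(-40,85,190),qd(90)))
p,d,m=cap('scene')
for l in ['crank_hinge','crank_grip','wheel_axis']: print(l,[(q['location'],q['p']) for q in finder.landmark_of(l,'scene')[:2]])
```

```text
station mm -42.177611243021815 85.86691086633009 188.14120379541973 t 9.35 w 0.06421258837080014 gf 0.0 F [-0.686  -0.4    -0.3791] q [-0.5371  0.2911  0.3833  2.0032 -0.1404  0.8724  1.7904]
(array([-2.1766, -0.8688, -1.8591]), array([-0.0002, -0.0002,  0.0008]))
crank_hinge [([0.506, 0.0745, 0.1205], 0.72)]
crank_grip [([0.5083, 0.0754, 0.1967], 0.77)]
wheel_axis [([0.5432, 0.0848, 0.0926], 0.86)]
```

>>> servo_tool --targets '[[[-2, -1, 0, 0, 0, 0, -0.5], [-2, -1, 0, 0, 0, 0, -1], [-2, -1, 0, 0, 0, 0, -1], [-2, -1, 0, 0, 0, 0, -1], [-2, -1, 0, 0, 0, 0, -1], [-2, -1, 0, 0, 0, 0, -1], [-2, -1, 0, 0, 0, 0, -1]]]' --grip_force 40

```text
t: 10.13
eef_pos: [0.5075, 0.0755, 0.1889]
tool_rot: [-0.149, 0.989, 0.0, 0.0]
ft_force: [-0.5, 0.3, 3.4]
width: 0.0173
grip_force: 39.0
```

Run:
```python
from h import *
where()
for a in range(0,96,10):
    t=np.radians(a);print(a,(-40*(1-np.cos(t))).round(1),(-40*np.sin(t)).round(1))
```

```text
station mm -39.235015544838184 85.34120624141453 188.91460165861784 t 10.1333 w 0.017329958749723443 gf 39.006614685058594 F [-0.5433  0.275   3.4476] q [-0.5353  0.2948  0.383   1.996  -0.1421  0.8757  1.7931]
0 -0.0 -0.0
10 -0.6 -6.9
20 -2.4 -13.7
30 -5.4 -20.0
40 -9.4 -25.7
50 -14.3 -30.6
60 -20.0 -34.6
70 -26.3 -37.6
80 -33.1 -39.4
90 -40.0 -40.0
```

>>> servo_tool --targets '[[[-0.5, -6.3, 0, 0, 0, 0, -1], [-2, -12.4, 0, 0, 0, 0, -1], [-4.4, -18.2, 0, 0, 0, 0, -1], [-7.6, -23.5, 0, 0, 0, 0, -1], [-11.7, -28.3, 0, 0, 0, 0, -1], [-16.5, -32.4, 0, 0, 0, 0, -1], [-21.8, -35.6, 0, 0, 0, 0, -1], [-27.6, -38, 0, 0, 0, 0, -1], [-33.7, -39.5, 0, 0, 0, 0, -1], [-40, -40, 0, 0, 0, 0, -1]]]'

```text
t: 10.97
eef_pos: [0.5555, 0.0486, 0.1888]
tool_rot: [-0.148, 0.989, 0.001, -0.003]
ft_force: [-8.8, -0.3, 9.6]
width: 0.0171
grip_force: 39.9
```

Run:
```python
from h import *
where()
```

```text
station mm -1.2251753116448434 45.5377110254227 188.82078053087443 t 10.9667 w 0.017090814229884472 gf 39.906890988349915 F [-8.7608 -0.3484  9.5511] q [-0.4608  0.374   0.3915  1.8891 -0.1775  0.9174  1.8843]
```

>>> servo_tool --targets '[[[-6.3, 0.5, 0, 0, 0, 0, -1], [-12.4, 2, 0, 0, 0, 0, -1], [-18.2, 4.4, 0, 0, 0, 0, -1], [-23.5, 7.6, 0, 0, 0, 0, -1], [-28.3, 11.7, 0, 0, 0, 0, -1], [-32.4, 16.5, 0, 0, 0, 0, -1], [-35.6, 21.8, 0, 0, 0, 0, -1], [-38, 27.6, 0, 0, 0, 0, -1], [-39.5, 33.7, 0, 0, 0, 0, -1], [-40, 40, 0, 0, 0, 0, -1]]]'

```text
t: 11.8
eef_pos: [0.585, 0.0944, 0.189]
tool_rot: [-0.147, 0.989, -0.003, 0.0]
ft_force: [1.9, -8.1, 1.7]
width: 0.0175
grip_force: 39.3
```

Run:
```python
from h import *
where()
```

```text
station mm 40.40383788950156 80.71803429113929 188.96431195720092 t 11.8 w 0.017493012286219408 gf 39.33951258659363 F [ 1.8946 -8.1363  1.6873] q [-0.5133  0.4279  0.3798  1.8084 -0.1849  0.9398  1.8108]
```

Tracking well. Third quarter: tool x = +40(1-cos), y = +40 sin.

>>> servo_tool --targets '[[[0.5, 6.3, 0, 0, 0, 0, -1], [2, 12.4, 0, 0, 0, 0, -1], [4.4, 18.2, 0, 0, 0, 0, -1], [7.6, 23.5, 0, 0, 0, 0, -1], [11.7, 28.3, 0, 0, 0, 0, -1], [16.5, 32.4, 0, 0, 0, 0, -1], [21.8, 35.6, 0, 0, 0, 0, -1], [27.6, 38, 0, 0, 0, 0, -1], [33.7, 39.5, 0, 0, 0, 0, -1], [40, 40, 0, 0, 0, 0, -1]]]'

```text
t: 12.63
eef_pos: [0.5368, 0.1263, 0.1891]
tool_rot: [-0.149, 0.989, 0.0, 0.004]
ft_force: [8.3, 3.3, -4.4]
width: 0.0174
grip_force: 39.1
```

Run:
```python
from h import *
where()
```

```text
station mm 3.5986601902401096 125.2779736267241 189.05392511841234 t 12.6333 w 0.01743092595516341 gf 39.117937088012695 F [ 8.2823  3.2697 -4.3815] q [-0.5931  0.3551  0.3708  1.9118 -0.1617  0.8961  1.7261]
```

>>> servo_tool --targets '[[[6.3, -0.5, 0, 0, 0, 0, -1], [12.4, -2, 0, 0, 0, 0, -1], [18.2, -4.4, 0, 0, 0, 0, -1], [23.5, -7.6, 0, 0, 0, 0, -1], [28.3, -11.7, 0, 0, 0, 0, -1], [32.4, -16.5, 0, 0, 0, 0, -1], [35.6, -21.8, 0, 0, 0, 0, -1], [38, -27.6, 0, 0, 0, 0, -1], [39.5, -33.7, 0, 0, 0, 0, -1], [40, -40, 0, 0, 0, 0, -1]]]'

```text
t: 13.47
eef_pos: [0.5068, 0.0785, 0.1889]
tool_rot: [-0.15, 0.989, 0.002, -0.0]
ft_force: [-3.1, 7.3, 4.2]
width: 0.0179
grip_force: 40.1
```

>>> servo_tool --targets '[[[0, -3, 0, 0, 0, 0, -1], [-0.5, -6, 0, 0, 0, 0, -1], [-0.5, -8, 0, 0, 0, 0, -1], [-0.5, -8, 0, 0, 0, 0, -1], [-0.5, -8, 0, 0, 0, 0, -1]]]'

```text
t: 13.88
eef_pos: [0.5084, 0.0743, 0.1889]
tool_rot: [-0.151, 0.989, 0.004, -0.001]
ft_force: [-6.6, 14.8, 6.1]
width: 0.0177
grip_force: 40.8
```

Run:
```python
from h import *
where()
p,d,m=cap('top')
for l in ['crank_hinge','crank_grip','bolt_tip','wheel_axis']: print(l,[(q['location'],q['p'],(np.array(q['location'][:2])-C)@uy) for q in finder.landmark_of(l,'top')[:2]])
```

```text
station mm -38.76941727051895 83.9064389509259 188.8669984273667 t 13.8833 w 0.01765937733523291 gf 40.77118992805481 F [-6.61   14.8388  6.1146] q [-0.5323  0.2981  0.3893  1.9927 -0.156   0.8805  1.8146]
crank_hinge []
crank_grip []
bolt_tip [([0.5636, -0.0119, 0.0716], 0.62, np.float64(-0.014672893367935012))]
wheel_axis []
```

At the stop: the force is up and the bolt tip is drawn about 40 mm. I'll unload, open and rise.

>>> servo_tool --targets '[[[0, 6, 0, 0, 0, 0, -1], [0, 7, 0, 0, 0, 0, 0.3], [0, 7, 0, 0, 0, 0, 1], [0, 7, 0, 0, 0, 0, 1], [0, 7, 0, 0, 0, 0, 1], [0, 7, -30, 0, 0, 0, 1], [0, 7, -60, 0, 0, 0, 1], [0, 7, -90, 0, 0, 0, 1], [0, 7, -90, 0, 0, 0, 1]]]'

```text
t: 14.88
eef_pos: [0.5116, 0.0741, 0.2843]
tool_rot: [-0.148, 0.989, 0.001, 0.005]
ft_force: [1.2, -0.6, -0.8]
width: 0.0853
grip_force: 0.0
```

Run:
```python
from h import *
where();p,d,m=cap('scene')
for l in ['crank_hinge','crank_grip','bolt_tip','cap_bar']: print(l,[(np.array(q['location']).round(4),q['p'],(np.array(q['location'][:2])-C)@uy) for q in finder.landmark_of(l,'scene')[:3]])
print(st(-40,85,196),st(0,-85,93))
print(delta(st(0,-85,240),qd(45)),'or',delta(st(0,-85,240),qd(225)))
```

```text
station mm -35.71682600175769 82.8083437454657 284.25289826979656 t 14.8833 w 0.08528965574778381 gf 0.0 F [ 1.1974 -0.5779 -0.7694] q [-0.5716  0.179   0.4147  1.8952 -0.083   1.0737  1.7436]
crank_hinge [(array([0.5049, 0.0742, 0.1212]), 0.92, np.float64(0.08482716518770698))]
crank_grip [(array([0.5103, 0.077 , 0.1956]), 0.56, np.float64(0.0859260112989007)), (array([ 0.5971, -0.0753,  0.0607]), 0.47, np.float64(-0.08509706700420314))]
bolt_tip [(array([ 0.5598, -0.0145,  0.0706]), 0.66, np.float64(-0.016048273255492494)), (array([ 0.6293, -0.3595,  0.0025]), 0.51, np.float64(-0.3662932475409699))]
cap_bar [(array([ 0.371 , -0.2047,  0.047 ]), 0.88, np.float64(-0.14273765998800914)), (array([ 0.5988, -0.0724,  0.0961]), 0.81, np.float64(-0.082820815109939)), (array([0.5435, 0.0822, 0.0928]), 0.66, np.float64(0.08119205543311363))]
[0.5069 0.075  0.196 ] [ 0.5949 -0.0759  0.093 ]
(array([ -39.5738, -169.1555,   37.3401]), array([-0.001 , -0.0022,  0.7865])) or (array([ -39.5738, -169.1555,   37.3401]), array([ 0.0027, -0.0013, -2.3551]))
```

>>> servo_tool --targets '[[[-4, -17, 0, 0, 0, 0.08, 1], [-8, -36, 0, 0, 0, 0.16, 1], [-13, -56, 0, 0, 0, 0.25, 1], [-18, -78, 0, 0, 0, 0.35, 1], [-23, -100, 0, 0, 0, 0.45, 1], [-28, -122, 10, 0, 0, 0.55, 1], [-33, -145, 20, 0, 0, 0.65, 1], [-38, -162, 30, 0, 0, 0.74, 1], [-39, -169, 37, 0, 0, 0.785, 1], [-39, -169, 37, 0, 0, 0.785, 1]]]'

```text
t: 15.97
eef_pos: [0.5938, -0.0772, 0.2388]
tool_rot: [0.243, 0.97, -0.001, -0.002]
ft_force: [0.0, 1.7, 0.1]
width: 0.0852
grip_force: 0.0
```

>>> servo_tool --targets '[[[0, 0, 0, 0, 0, 0, 1], [0, 0, 0, 0, 0, 0, 1], [0, 0, 0, 0, 0, 0, 1]]]'

```text
t: 16.22
eef_pos: [0.5951, -0.0741, 0.2422]
tool_rot: [0.24, 0.971, 0.001, 0.0]
ft_force: [-0.1, 0.7, 0.0]
width: 0.0855
grip_force: 0.0
```

Run:
```python
from fit import *
from h import where,st,qd,delta,C,ux as UX,uy as UY
where()
X2=((P[...,:2]-C)@UX)*1000;Y2=((P[...,:2]-C)@UY)*1000
k=(d>0)&(abs(X2)<45)&(abs(Y2+85)<45)&(z>.098)&(z<.115)
q=np.c_[X2[k],Y2[k],z[k]*1000]
print(k.sum(),q.mean(0),cv2.minAreaRect(q[:,:2].astype(np.float32)))
print(delta(st(0,-85,74),qd(45)))
cv2.imwrite('pics/w1.png',p)
```

```text
[ 0.5951 -0.0741  0.2422] [0.2397 0.9709 0.0006 0.0002] 0.005094229377708995
cam moved [ 0.     -0.0001  0.0001]
station mm 0.8302970850541282 -83.48958603106512 242.3236062266876 t 16.2667 w 0.08560016823102383 gf 0.0 F [-0.2915 -0.2451 -0.9555] q [-0.3898  0.406   0.5998  1.752  -0.2593  1.0625  1.3859]
750 [  0.3567 -82.9549 105.7532] ((1.0719547271728516, -83.6856918334961), (10.827133178710938, 51.37190246582031), 45.22198486328125)
(array([ -0.413 ,  -1.8644, 168.3216]), array([0.0012, 0.0004, 0.0044]))
```

View pics/w1.png

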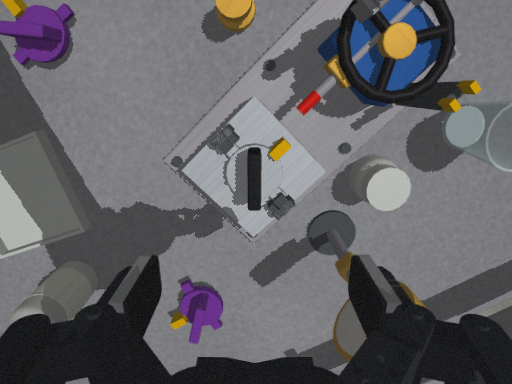

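The wrist view shows the bar of the grey cap at (255,178). The yellow ear at (280,150) is free, with the red bolt tip drawn back at (308,103). I'll descend with the fingers half open.

>>> servo_tool --targets '[[[0, -1, 30, 0, 0, 0, 0.2], [0, -1, 65, 0, 0, 0, 0.2], [0, -1, 100, 0, 0, 0, 0.2], [0, -1, 130, 0, 0, 0, 0.2], [0, -1, 150, 0, 0, 0, 0.2], [0, -1, 160, 0, 0, 0, 0.2], [0, -1, 160, 0, 0, 0, -1], [0, -1, 160, 0, 0, 0, -1], [0, -1, 160, 0, 0, 0, -1], [0, -1, 160, 0, 0, 0, -1]]]' --grip_force 60

```text
t: 17.1
eef_pos: [0.5964, -0.0763, 0.0838]
tool_rot: [0.241, 0.971, 0.001, 0.002]
ft_force: [1.0, 0.8, 3.5]
width: 0.0108
grip_force: 59.4
```

Run:
```python
from h import *
where()
```

```text
station mm 1.3178244014276246 -85.82039630592652 83.84479046494951 t 17.1 w 0.01075274917670092 gf 59.350669384002686 F [0.9933 0.7801 3.5306] q [-0.3031  0.6088  0.5011  1.8584 -0.4057  0.7725  1.5008]
```

>>> servo_tool --targets '[[[0, 0, 0, 0, 0, -0.1, -1], [0, 0, 0, 0, 0, -0.2, -1], [0, 0, 0, 0, 0, -0.3, -1], [0, 0, 0, 0, 0, -0.4, -1], [0, 0, 0, 0, 0, -0.5, -1], [0, 0, 0, 0, 0, -0.6, -1], [0, 0, 0, 0, 0, -0.7, -1], [0, 0, 0, 0, 0, -0.74, -1], [0, 0, 0, 0, 0, -0.74, -1], [0, 0, 0, 0, 0, -0.74, -1]]]'

```text
t: 17.93
eef_pos: [0.5962, -0.0764, 0.0838]
tool_rot: [-0.126, 0.992, -0.0, 0.002]
ft_force: [-0.7, 0.6, 8.4]
width: 0.0108
grip_force: 60.0
```

>>> servo_tool --targets '[[[0, 0, -5, 0, 0, 0, -1], [0, 0, -12, 0, 0, 0, -1], [0, 0, -20, 0, 0, 0, -1], [0, 0, -20, 0, 0, 0, -1]]]'

```text
t: 18.27
eef_pos: [0.5953, -0.0767, 0.1034]
tool_rot: [-0.126, 0.992, -0.0, 0.001]
ft_force: [-0.4, -0.2, -2.9]
width: 0.0107
grip_force: 58.7
```

Run:
```python
from h import *
where()
s=telemetry.sense();y=R.from_quat(s['tool_rot']).as_matrix()[:,1];print('yaw st',np.degrees(np.arctan2(y[1],y[0]))-17)
p,d,m=cap('scene')
for l in ['cap','cap_bar','tray']: print(l,[(np.array(q['location']).round(4),q['p']) for q in finder.landmark_of(l,'scene')[:3]])
```

```text
station mm 0.2312013692072983 -85.91130371074956 103.42975591426789 t 18.2667 w 0.01073537627634297 gf 58.703243136405945 F [-0.3769 -0.2347 -2.8646] q [-0.1733  0.5507  0.3236  1.842  -0.2374  0.7846  2.0979]
yaw st 87.4806497741233
cap [(array([ 0.7315, -0.2278,  0.0007]), 0.91), (array([ 0.5965, -0.0816,  0.0641]), 0.55)]
cap_bar [(array([ 0.7294, -0.2229,  0.0454]), 0.79), (array([ 0.594 , -0.0781,  0.113 ]), 0.76)]
tray [(array([ 0.5015, -0.3524,  0.0044]), 0.8), (array([ 0.2485, -0.3434,  0.0035]), 0.71)]
```

>>> servo_tool --targets '[[[0, 0, -20, 0, 0, 0, -1], [0, 0, -45, 0, 0, 0, -1], [0, 0, -70, 0, 0, 0, -1], [0, 0, -90, 0, 0, 0, -1], [0, 0, -97, 0, 0, 0, -1], [0, 0, -97, 0, 0, 0, -1]]]'

```text
t: 18.97
eef_pos: [0.5956, -0.0766, 0.2002]
tool_rot: [-0.126, 0.992, -0.0, 0.002]
ft_force: [0.2, -0.5, -3.3]
width: 0.011
grip_force: 59.2
```

Run:
```python
from h import *
where()
p,d,m=cap('top')
# tray floor: white pixels, depth near bench, in tray area
v,u=np.mgrid[:384,:512];n=cv2.undistortPoints(np.stack([u,v],-1).reshape(-1,1,2).astype(float),np.array(m['K']),np.array(m['dist_coeffs'])).reshape(384,512,2)
P=np.dstack([n*d[...,None],d])@m['extrinsics'][:3,:3].T+m['extrinsics'][:3,3]
k=(d>0)&(np.hypot(P[...,0]-.5,P[...,1]+.355)<.11)&(p.min(2)>170)&(P[...,2]<.03)
print(k.sum(),np.median(P[k],0),cv2.minAreaRect((P[k][:,:2]*1000).astype(np.float32)))
q=R.from_quat(telemetry.sense()['tool_rot'])*R.from_rotvec([0,0,.5])
print(delta([.50,-.355,.2],q.as_quat()))
```

```text
station mm 0.47200915432922264 -85.91299511323875 200.21100088026625 t 18.9667 w 0.011047319625512872 gf 59.226492047309875 F [ 0.1593 -0.4901 -3.3187] q [-0.2079  0.4248  0.3641  1.7805 -0.1799  0.9657  2.0526]
672 [ 0.5029 -0.3888  0.0048] ((498.44793701171875, -382.5247802734375), (72.39429473876953, 135.0097198486328), 80.86348724365234)
(array([ 161.2784, -246.0999,   -1.515 ]), array([ 0. , -0. ,  0.5]))
```

>>> servo_tool --targets '[[[12, -18, 0, 0, 0, 0.04, -1], [28, -43, 0, 0, 0, 0.09, -1], [46, -70, 0, 0, 0, 0.15, -1], [65, -99, 0, 0, 0, 0.21, -1], [84, -128, 0, 0, 0, 0.27, -1], [103, -157, 0, 0, 0, 0.33, -1], [122, -186, 0, 0, 0, 0.39, -1], [140, -213, 0, 0, 0, 0.45, -1], [154, -235, 0, 0, 0, 0.5, -1], [161, -246, 0, 0, 0, 0.5, -1]]]'

```text
t: 19.85
eef_pos: [0.4968, -0.3587, 0.1967]
tool_rot: [0.127, 0.992, -0.001, -0.002]
ft_force: [-0.2, -0.6, -3.7]
width: 0.0108
grip_force: 59.1
```

>>> servo_tool --targets '[[[0, 0, 15, 0, 0, 0, -1], [0, 0, 40, 0, 0, 0, -1], [0, 0, 65, 0, 0, 0, -1], [0, 0, 90, 0, 0, 0, -1], [0, 0, 105, 0, 0, 0, -1], [0, 0, 112, 0, 0, 0, -1], [0, 0, 115, 0, 0, 0, -1], [0, 0, 115, 0, 0, 0, -1], [0, 0, 115, 0, 0, 0, -1]]]'

```text
t: 20.6
eef_pos: [0.5009, -0.3551, 0.0843]
tool_rot: [0.123, 0.992, -0.0, 0.0]
ft_force: [0.3, -0.2, -3.1]
width: 0.0106
grip_force: 59.0
```

Run:
```python
from h import *
s=telemetry.sense();where();print(s['eef_pos'],s['tool_rot'])
p,d,m=cap('wrist','w2')
for l in ['tray','cap']: print(l,[(np.array(q['location']).round(4),q['p']) for q in finder.landmark_of(l,'wrist')[:3]])
```

```text
station mm -171.4396556179714 -324.51774514640715 84.2564062717379 t 20.6 w 0.010577056288428876 gf 59.034209847450256 F [ 0.283  -0.2449 -3.0523] q [ 0.2155  0.6211  0.4686  1.8218 -0.3801  0.7875  2.2048]
[ 0.5009 -0.3551  0.0843] [ 0.1229  0.9924 -0.0002  0.0005]
tray [(array([ 0.4966, -0.3514,  0.0036]), 0.76)]
cap [(array([ 0.5008, -0.3575,  0.0422]), 0.73)]
```

View pics/w2.png

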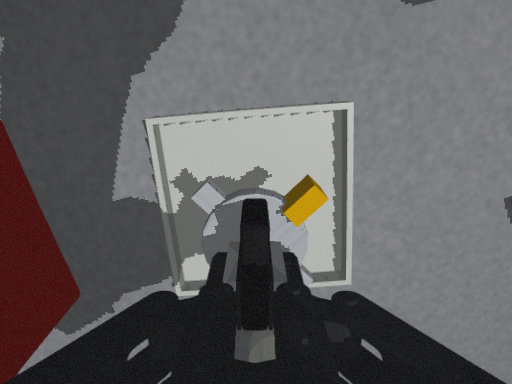

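The wrist view shows the cap, with its ear at (305,200), held over the inside of the white tray (corners near (150,120), (352,104), (350,283), (180,292)). I'll lower it gently.

>>> servo_tool --targets '[[[0, 0, 8, 0, 0, 0, -1], [0, 0, 16, 0, 0, 0, -1], [0, 0, 24, 0, 0, 0, -1], [0, 0, 30, 0, 0, 0, -1], [0, 0, 34, 0, 0, 0, -1], [0, 0, 37, 0, 0, 0, -1], [0, 0, 39, 0, 0, 0, -1], [0, 0, 39, 0, 0, 0, -1], [0, 0, 39, 0, 0, 0, -1]]]'

```text
t: 21.5
eef_pos: [0.5005, -0.355, 0.0447]
tool_rot: [0.123, 0.992, -0.0, 0.0]
ft_force: [-0.5, -0.6, -3.2]
width: 0.0106
grip_force: 59.2
```

>>> servo_tool --targets '[[[0, 0, 1, 0, 0, 0, -1], [0, 0, 2, 0, 0, 0, -1], [0, 0, 2, 0, 0, 0, -1], [0, 0, 2, 0, 0, 0, -1]]]'

```text
t: 21.83
eef_pos: [0.5006, -0.355, 0.0429]
tool_rot: [0.123, 0.992, -0.0, 0.0]
ft_force: [-0.1, -0.3, -3.4]
width: 0.011
grip_force: 59.3
```

>>> servo_tool --targets '[[[0, 0, 1, 0, 0, 0, -1], [0, 0, 2, 0, 0, 0, -1], [0, 0, 2, 0, 0, 0, -1], [0, 0, 2, 0, 0, 0, -1]]]'

```text
t: 22.17
eef_pos: [0.5007, -0.3551, 0.0428]
tool_rot: [0.123, 0.992, 0.0, 0.001]
ft_force: [-3.8, 3.0, 12.8]
width: 0.0102
grip_force: 61.5
```

Touched down. I'll back off 1 mm, open slowly and rise.

>>> servo_tool --targets '[[[0, 0, -1, 0, 0, 0, -1], [0, 0, -1.5, 0, 0, 0, -0.6], [0, 0, -1.5, 0, 0, 0, -0.2], [0, 0, -1.5, 0, 0, 0, 0], [0, 0, -1.5, 0, 0, 0, 0], [0, 0, -1.5, 0, 0, 0, 0]]]'

```text
t: 22.67
eef_pos: [0.5005, -0.3549, 0.0421]
tool_rot: [0.123, 0.992, -0.0, 0.0]
ft_force: [1.6, -0.4, 0.0]
width: 0.0427
grip_force: 0.0
```

>>> servo_tool --targets '[[[0, 0, -10, 0, 0, 0, 0], [0, 0, -30, 0, 0, 0, 0], [0, 0, -60, 0, 0, 0, 0], [0, 0, -90, 0, 0, 0, 0], [0, 0, -120, 0, 0, 0, 0], [0, 0, -145, 0, 0, 0, 0], [0, 0, -150, 0, 0, 0, 0], [0, 0, -150, 0, 0, 0, 0], [0, 0, -150, 0, 0, 0, 0]]]'

```text
t: 23.42
eef_pos: [0.5003, -0.3545, 0.1922]
tool_rot: [0.123, 0.992, 0.0, 0.0]
ft_force: [-0.3, 0.9, 0.2]
width: 0.0432
grip_force: 0.0
```

Run:
```python
from h import *
where()
p,d,m=cap('wrist');cv2.imwrite('pics/w3.png',p[:,:,::-1])
for l in ['tray','cap','cap_bar']: print(l,[(np.array(q['location']).round(4),q['p']) for q in finder.landmark_of(l,'wrist')[:3]])
p,d,m=cap('scene')
for l in ['crank_hinge','crank_grip','bolt_tip','adapter','jar','beaker','bottle','pot','cap','tray']: print(l,[(np.array(q['location']).round(3),q['p']) for q in finder.landmark_of(l,'scene')[:2]])
```

```text
station mm -171.91254208349628 -323.78697720231037 192.1723471269627 t 23.4167 w 0.04323684409896123 gf 0.0 F [-0.3171  0.8935  0.2383] q [ 0.1585  0.4803  0.5398  1.7616 -0.2906  0.9797  2.1362]
tray []
cap [(array([ 0.5001, -0.3533,  0.0014]), 0.69)]
cap_bar [(array([ 0.4962, -0.3554,  0.0503]), 0.77), (array([ 0.7319, -0.2224,  0.0502]), 0.5)]
crank_hinge []
crank_grip [(array([0.508, 0.076, 0.198]), 0.52)]
bolt_tip [(array([ 0.56 , -0.016,  0.068]), 0.58)]
adapter [(array([ 0.442, -0.016, -0.002]), 0.6)]
jar [(array([0.676, 0.042, 0.003]), 0.94)]
beaker [(array([0.673, 0.163, 0.   ]), 0.79)]
bottle [(array([ 0.627, -0.364,  0.   ]), 0.76)]
pot [(array([0.596, 0.341, 0.   ]), 0.86), (array([0.508, 0.076, 0.198]), 0.37)]
cap [(array([ 0.502, -0.354,  0.006]), 0.81), (array([ 0.372, -0.207,  0.002]), 0.67)]
tray [(array([ 0.501, -0.354,  0.004]), 0.74), (array([ 0.248, -0.343,  0.004]), 0.58)]
```

View pics/w3.png

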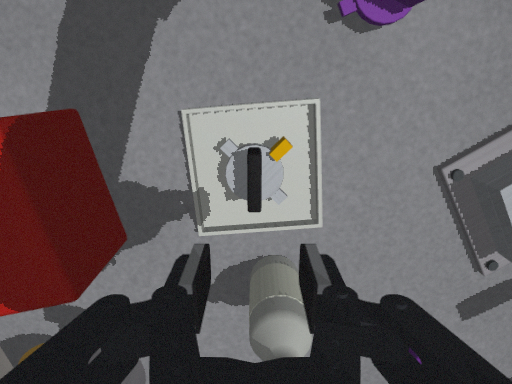

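The view shows the cap upright at (255,175), in the middle of the white tray. The crank reads upright, the bolt drawn and the bystanders unmoved, so I'll hand in.

```bash
python3 -c "
from workcell import ticket
print(ticket.close_job())"
```

```text
the job is handed in; nothing more can be done
None
```

I've handed the job in, with no verdict returned: the last views showed the crank upright, the bolt drawn about 40 mm to the wheel's stop, the cap standing near the middle of the white tray, and the jar, beaker, bottle, pot and adapter where they were.

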